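# Move the meter's battery packs to the charger

### The arm

A 6-joint arm with a two-finger parallel gripper is mounted at the origin on the work surface. World frame = base frame: x ahead of the robot, y to its left, z up, the work surface at z = 0. Lengths are in m, angles in degrees, forces in N, time in s.
With the tool pointing down it reaches from about 0.3 to 0.75 m from the base axis. Payload 8.5 kg.
Tool frame: the origin (TCP) lies midway between the tips of the shut fingers; the grasp point (between the pads) lies 19 mm behind it; z points along the fingers, y is the line along which they close (so a half turn about z gives the same grasp; the last joint's range is limited). The gripper opens to 88 mm and grips with 3 to 60 N. Pads are 18 mm wide; open, the fingers measure 123 mm over their backs; the gripper's body (75 mm by 187 mm) begins 45 mm behind the grasp point.
Start: joints at [-83.383, 21.807, 74.336, -0, 83.858, -12.336], TCP at [0.179, -0.52, 0.239] pointing down, gripper open.
Joint ranges: [-178.18, 178.18], [-50.72, 133.34], [12.68, 142.11], [-81.47, 261.47], [9.98, 163.14], [-165.26, 165.26]. Speed limits (degrees/s): [136.94, 136.94, 180, 180, 180, 180].

### API

Orientations are given as [roll, pitch, yaw] about the fixed x, y, z axes, in that order (R = Rz(yaw) Ry(pitch) Rx(roll)).
In Python, from cell import env, hand, viewer, monitor gives the robot as it stands. Calls block until the motion is done:
- env.movep(position, orientation): joint-space move of the TCP to a pose.
- env.servo_line(position, rotation=None, feed=0.15, until_force=None): straight line of the TCP; rotation=None keeps the orientation; feed is the mean speed in m/s. With until_force (N) it stops when the force on the tool has changed by that much, and returns True; else False.
- env.move_j(angles): joint-space move.
- hand.command_gripper(opening, strength=None): opening from 0.0 (shut) to 1.0 (fully open); strength is the grip in N (None keeps the last); returns when the fingers have stopped.
- env.pause(seconds).
- env.inverse_kinematics(position, orientation): joint angles nearest the present ones, or None.
- viewer.snapshot(name): name is "scene" or "top"; returns a dict with "img" (480x640x3 uint8, red, green, blue), "vertical_fov" (degrees; the focal length in pixels is half the picture's height over the tangent of half this angle, whatever the lens; pixels are square), "cx", "cy" (the principal point, pixels), "dist_coeffs" ([k1, k2, p1, p2, k3] as OpenCV has them; the pictures are not rectified), "camera_from_world" (4x4, takes a point from world to camera coordinates). Camera axes: x right, y up, looking along -z (the intrinsics and any distortion apply to the point x, -y, -z); pixel columns grow to the right and rows downward; lengths in m; the calibration is good to about 2 mm. A picture is of the moment at which its call begins. There is no depth.
A pose or a line that the arm cannot do raises env.MotionError and nothing moves.
- env.finish_job(): hands the job in; it is judged then, once.
Readings, each from a call of its own:
- monitor.get_time_s(): time.
- monitor.get_q(): joint angles.
- monitor.get_qvel(): joint speeds.
- monitor.get_joint_torque(): joint torques, N m.
- monitor.get_tool_pos(): TCP position.
- monitor.get_tool_rot(): TCP orientation.
- monitor.get_contact_force(): force on the tool from outside, world axes, zero at the start.
- monitor.get_torque(): the same for the moment, N m.
- monitor.get_opening(): opening from 0.0 (shut) to 1.0 (fully open).
- monitor.get_finger_force(): force on a finger pad.
Only numpy, scipy, OpenCV 4.12 (cv2) and the standard library are available. Lean on these libraries where they do the work, as an engineer would, in place of code of your own. Each camera call takes 0.05 s, during which the arm holds its last target. There are 200 camera calls.

### The job

The meter's battery packs need charging: slide the keeper of the battery bay open, draw out every pack that is there through the front of its slot and plug each one fully down into a pocket of the charger, one pack to a pocket. Only when all are plugged in, throw the charger's toggle switch fully on; and slide the keeper of the empty bay shut again, fully home. Do not disturb the bottle, the beaker or the box of wipes.

Things in the scene. Friction and masses are not known exactly. Their poses are not given: they have to be found in the camera images.
- bay: fixed white battery bay of a laboratory meter, 226 mm wide (y). Origin: middle of its front face, at bench height; -x points out of its three open-fronted slots. Roof top 63 mm above the bench; behind the slots (x 85 to 155 mm) a closed housing 85 mm high. The bay stands on a 4 mm steel floor plate that runs on as a flat apron 150 mm out in front of the face
- keeper (a joint): sliding steel keeper of the bay, m along the bay's +y: 0 = shut (a 9 mm wide post, 2 to 9 mm in front of the face, stands before each pack's block on the +y side of its tab), 0.024 = end stop, open (posts in front of the walls, packs free). Friction 2.5 N, stays where it is left. Starts shut
- keeper_grip (a point): middle of the keeper's black upright grip at a good gripping height: block 30 mm (bay x) x 14 mm (bay y) x 34 mm high above the bay's roof; this point is 60 mm behind the bay's face and 91 mm above the bench, the grip's top 13 mm higher; the steel strip beneath it is 70 mm above the bench
- charger: fixed charging station, 226 mm wide (y): white socket block 110 mm (x) x 30 mm high with three pockets open at the top, and in front of it (x -150 to -55 mm) a grey deck 22 mm high with the switch. Origin: centre of the socket block, at bench height
- switch (a joint): toggle lever on the charger's deck, rad: about 0 = off, leaning to the charger's -x; 1.0 = end stop, on, leaning to +x; it stays where it is left, and is light to push
- switch_tip (a point): centre of the 26 mm black ball at the end of the 50 mm toggle lever, about 88 mm above the bench; the lever stands on a block 70 x 50 mm whose top is 47 mm above the bench and swings 0.5 rad either side of upright about an axis, 44 mm above the bench, along the charger's y that lies 125 mm in front (-x) of the charger's origin, on its middle line
- pack_a: battery pack (2 or 3 present, None if absent; all alike): grey block 70 (x) x 42 (y) x 48 mm high with a black grip tab on its -x end, 16 mm wide (y), reaching from 35 to 85 mm from the origin along -x, 20 to 48 mm above the underside. 0.18 to 0.29 kg, balanced within 8 mm of the block's middle. Origin: centre of the block's underside. May stand either way round in a pocket
- pack_b: battery pack (2 or 3 present, None if absent; all alike): grey block 70 (x) x 42 (y) x 48 mm high with a black grip tab on its -x end, 16 mm wide (y), reaching from 35 to 85 mm from the origin along -x, 20 to 48 mm above the underside. 0.18 to 0.29 kg, balanced within 8 mm of the block's middle. Origin: centre of the block's underside. May stand either way round in a pocket
- pack_c: battery pack (2 or 3 present, None if absent; all alike): grey block 70 (x) x 42 (y) x 48 mm high with a black grip tab on its -x end, 16 mm wide (y), reaching from 35 to 85 mm from the origin along -x, 20 to 48 mm above the underside. 0.18 to 0.29 kg, balanced within 8 mm of the block's middle. Origin: centre of the block's underside. May stand either way round in a pocket
- slot0 (a point): middle of the mouth of a slot, at floor level (4 mm above the bench), at y = -72 mm on the bay. The slot is 48 mm wide, 53 mm high and 85 mm deep, roofed; 24 mm walls between slots. A pack stored here has its origin about 39 mm inside (bay +x), its tab sticking out about 45 mm towards the bay's -x
- slot1 (a point): middle of the mouth of a slot, at floor level (4 mm above the bench), at y = 0 mm on the bay. The slot is 48 mm wide, 53 mm high and 85 mm deep, roofed; 24 mm walls between slots. A pack stored here has its origin about 39 mm inside (bay +x), its tab sticking out about 45 mm towards the bay's -x
- slot2 (a point): middle of the mouth of a slot, at floor level (4 mm above the bench), at y = 72 mm on the bay. The slot is 48 mm wide, 53 mm high and 85 mm deep, roofed; 24 mm walls between slots. A pack stored here has its origin about 39 mm inside (bay +x), its tab sticking out about 45 mm towards the bay's -x
- pocket0 (a point): centre of the floor of a charging pocket, at y = -72 mm on the charger, 16 mm above the bench. The pocket is 73 (charger x) x 45 mm (charger y) and 14 mm deep, with slightly chamfered rims; it takes the foot of a pack's block, whose tab then stays above the charger
- pocket1 (a point): centre of the floor of a charging pocket, at y = 0 mm on the charger, 16 mm above the bench. The pocket is 73 (charger x) x 45 mm (charger y) and 14 mm deep, with slightly chamfered rims; it takes the foot of a pack's block, whose tab then stays above the charger
- pocket2 (a point): centre of the floor of a charging pocket, at y = 72 mm on the charger, 16 mm above the bench. The pocket is 73 (charger x) x 45 mm (charger y) and 14 mm deep, with slightly chamfered rims; it takes the foot of a pack's block, whose tab then stays above the charger
- bottle: small amber bottle, 56 mm across, 120 mm high, a bystander; origin: centre of its base
- beaker: glass beaker, 72 mm across, 90 mm high, a bystander; origin: centre of its base
- wipes: cardboard box of wipes 120 x 210 x 80 mm high, a bystander; origin: centre of its base

How it is judged (in metres and radians):
On the way, in this order (a step that is already met when the one before it is completed fails the run):
1. the keeper is slid open, the switch still off (value of joint keeper above 0.016 m and value of joint switch below 0.35 rad), for 0.2 s.
2. every pack present is plugged fully down in a pocket of the charger, the switch still off (((horizontal distance between pack_a and pocket0 below 0.006 m and z of pack_a in the frame of pocket0 below 0.003 m) or (horizontal distance between pack_a and pocket1 below 0.006 m and z of pack_a in the frame of pocket1 below 0.003 m) or (horizontal distance between pack_a and pocket2 below 0.006 m and z of pack_a in the frame of pocket2 below 0.003 m)) and angle between each of pack_a, pack_b, pack_c's own z axis and vertical below 0.07 rad and linear speed of each of pack_a, pack_b, pack_c below 0.03 m/s and ((horizontal distance between pack_b and pocket0 below 0.006 m and z of pack_b in the frame of pocket0 below 0.003 m) or (horizontal distance between pack_b and pocket1 below 0.006 m and z of pack_b in the frame of pocket1 below 0.003 m) or (horizontal distance between pack_b and pocket2 below 0.006 m and z of pack_b in the frame of pocket2 below 0.003 m)) and ((horizontal distance between pack_c and pocket0 below 0.006 m and z of pack_c in the frame of pocket0 below 0.003 m) or (horizontal distance between pack_c and pocket1 below 0.006 m and z of pack_c in the frame of pocket1 below 0.003 m) or (horizontal distance between pack_c and pocket2 below 0.006 m and z of pack_c in the frame of pocket2 below 0.003 m)) and value of joint switch below 0.35 rad), for 0.2 s.
At the end, for the whole second after the job is handed in: Every pack present stands at rest in a pocket of the charger, within 6 mm of its centre, within 3 mm of its floor and within 4 degrees of upright; the switch is on (above 0.85 rad) and the keeper is shut (below 6 mm) (((horizontal distance between pack_a and pocket0 below 0.006 m and z of pack_a in the frame of pocket0 below 0.003 m) or (horizontal distance between pack_a and pocket1 below 0.006 m and z of pack_a in the frame of pocket1 below 0.003 m) or (horizontal distance between pack_a and pocket2 below 0.006 m and z of pack_a in the frame of pocket2 below 0.003 m)) and angle between each of pack_a, pack_b, pack_c's own z axis and vertical below 0.07 rad and linear speed of each of pack_a, pack_b, pack_c below 0.03 m/s and ((horizontal distance between pack_b and pocket0 below 0.006 m and z of pack_b in the frame of pocket0 below 0.003 m) or (horizontal distance between pack_b and pocket1 below 0.006 m and z of pack_b in the frame of pocket1 below 0.003 m) or (horizontal distance between pack_b and pocket2 below 0.006 m and z of pack_b in the frame of pocket2 below 0.003 m)) and ((horizontal distance between pack_c and pocket0 below 0.006 m and z of pack_c in the frame of pocket0 below 0.003 m) or (horizontal distance between pack_c and pocket1 below 0.006 m and z of pack_c in the frame of pocket1 below 0.003 m) or (horizontal distance between pack_c and pocket2 below 0.006 m and z of pack_c in the frame of pocket2 below 0.003 m)) and value of joint switch above 0.85 rad and value of joint keeper below 0.006 m); the robot touches nothing.
It fails at once if the bottle is moved more than 3 cm or tipped (distance of bottle from where it was at the start of the episode above 0.03 m or angle between bottle's own z axis and vertical above 0.5 rad).
It fails at once if the beaker is moved more than 3 cm or tipped (distance of beaker from where it was at the start of the episode above 0.03 m or angle between beaker's own z axis and vertical above 0.5 rad).
It fails at once if the wipes is moved more than 3 cm or tipped (distance of wipes from where it was at the start of the episode above 0.03 m or angle between wipes's own z axis and vertical above 0.5 rad).
Of pack_a, pack_b, pack_c only 2 to 3 are there at a start; the rules pass over those that are not, and their reading is None.
At some moment in a run one of pack_a, pack_b, pack_c may be knocked a few centimetres aside while the robot is not near it.
Once in a run the grip may slacken for a moment while it holds something.
It also fails if it takes over 210 s, if anything falls off the work surface, if the arm or the gripper's body presses on something with over 40 N, if the wrist force passes 120 N, or if a joint passes its speed limit or range.

## Working session

There is one attempt and no reset: what is moved stays moved. The work goes in short steps, each a Python script; the robot and the scene stay as the last script left them, time stands still between calls to the robot, and variables do not carry over. Pictures are saved under pics/ and viewed, at most 14 in all, crops included, and the job is handed in when it is done.

```bash
ls; mkdir -p pics; cat > h.py <<'E'
import numpy as np, cv2
from cell import env, hand, viewer, monitor
def snap(n):
    s=viewer.snapshot(n); h=s["img"].shape[0]; f=h/2/np.tan(np.radians(s["vertical_fov"])/2)
    s["K"]=np.array([[f,0,s["cx"]],[0,f,s["cy"]],[0,0,1]]); s["D"]=np.array(s["dist_coeffs"],float); s["T"]=np.array(s["camera_from_world"]); return s
F=np.diag([1,-1,-1.])
def ray(s,uv):
    p=cv2.undistortPoints(np.array(uv,float).reshape(-1,1,2),s["K"],s["D"]).reshape(-1,2)
    d=np.c_[p,np.ones(len(p))]@F@s["T"][:3,:3]   # rows: R^T F d
    return -s["T"][:3,:3].T@s["T"][:3,3], d
def onz(s,uv,z):
    c,d=ray(s,uv); return c+d*((z-c[2])/d[:,2])[:,None]
def proj(s,P):
    R=F@s["T"][:3,:3]; t=F@s["T"][:3,3]
    return cv2.projectPoints(np.array(P,float).reshape(-1,1,3),cv2.Rodrigues(R)[0],t,s["K"],s["D"])[0].reshape(-1,2)
def save(s,n,crop=None,k=1):
    im=s["img"][:,:,::-1]
    if crop: im=im[crop[1]:crop[3],crop[0]:crop[2]]
    cv2.imwrite("pics/"+n,cv2.resize(im,None,fx=k,fy=k,interpolation=cv2.INTER_CUBIC))
E
python3 - <<'E'
from h import *
import pickle
for n in("top","scene"):
    s=snap(n); save(s,n+"0.png"); pickle.dump(s,open(n+".pkl","wb"))
    print(n,s["K"],s["D"],ray(s,[[320,240]]))
E
```

```text
pics
top [[507.39532919   0.         317.21432195]
 [  0.         507.39532919 242.52931073]
 [  0.           0.           1.        ]] [-0.05791302  0.          0.          0.          0.        ] (array([ 0.34496201, -0.03017268,  1.26751197]), array([[ 0.17683938, -0.01755692, -0.98411106]]))
scene [[434.17731374   0.         322.52056776]
 [  0.         434.17731374 247.40730231]
 [  0.           0.           1.        ]] [-0.05142514  0.          0.          0.          0.        ] (array([ 1.33140089, -0.41826856,  0.83230532]), array([[-0.69650589,  0.32841074, -0.63824032]]))
```

View pics/top0.png

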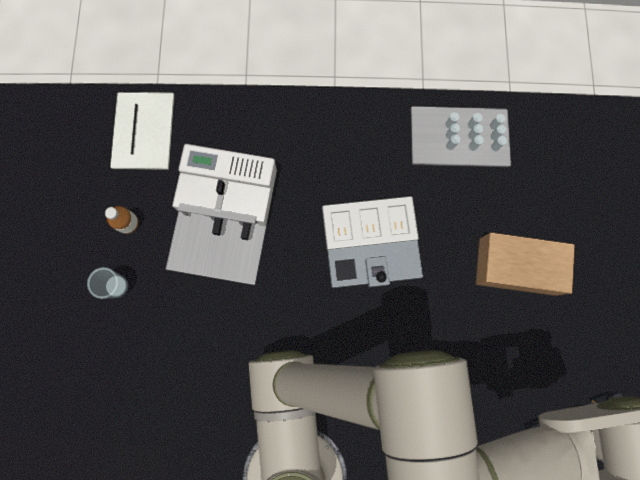

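View pics/scene0.png

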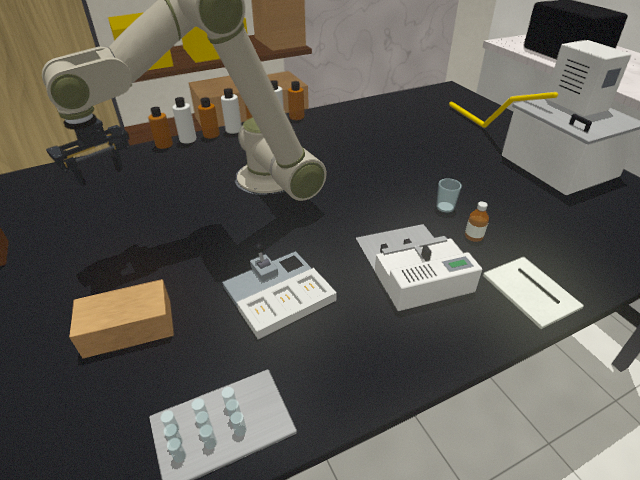

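The top view shows the bay at about (220,215), with two tabs at (218,227) and (246,232) and the left slot (slot2) apparently empty. The charger is at (372,240), its switch ball at (381,276). Bottle, beaker and wipes stand apart. I'll zoom in next.

```bash
python3 - <<'E'
from h import *
import pickle
s=pickle.load(open("top.pkl","rb"))
a=cv2.resize(s["img"][135:295,155:290,::-1],None,fx=3.6,fy=3.6,interpolation=cv2.INTER_CUBIC)[:590]
cv2.imwrite("pics/bay0.png",a)
save(s,"chg0.png",(315,190,430,295),5)
g=cv2.cvtColor(s["img"],cv2.COLOR_RGB2GRAY)
for nm,(x0,y0,x1,y1) in dict(bay=(155,135,290,295),chg=(315,190,430,292)).items():
    m=np.zeros_like(g); m[y0:y1,x0:x1]=(g[y0:y1,x0:x1]>60)*255
    m=cv2.morphologyEx(m,cv2.MORPH_CLOSE,np.ones((5,5)))
    c=max(cv2.findContours(m,0,2)[0],key=cv2.contourArea)
    print(nm,cv2.approxPolyDP(cv2.convexHull(c),2.5,True).reshape(-1,2).tolist())
E
```

```text
bay [[185, 143], [274, 159], [276, 171], [254, 284], [165, 269], [172, 202]]
chg [[411, 196], [422, 277], [378, 286], [332, 287], [322, 206]]
```

View pics/bay0.png

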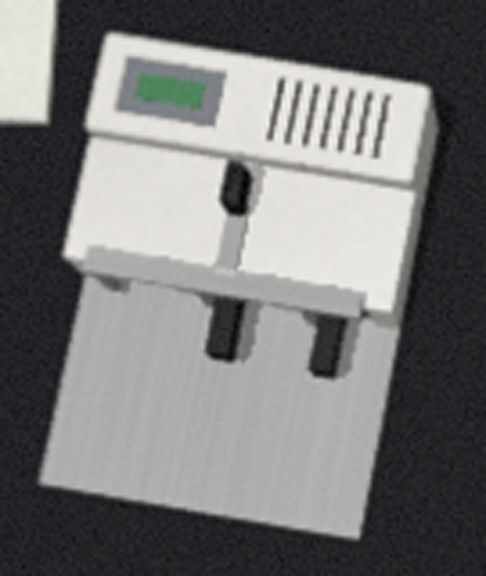

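View pics/chg0.png

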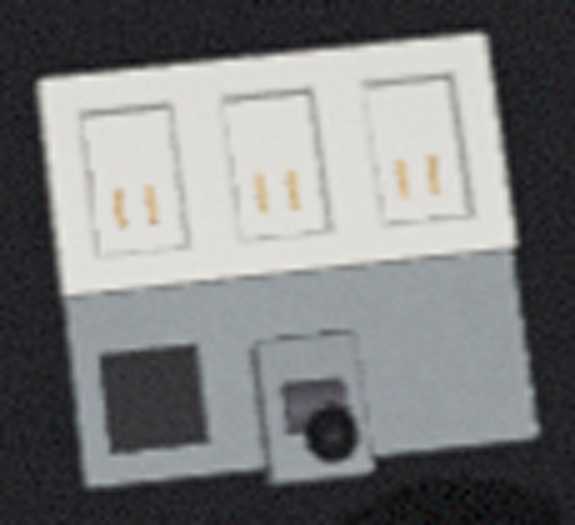

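The bay has packs in slot1 and slot0 only, and slot2 is empty. The keeper grip's top is at crop (237,170). The charger pockets and the switch ball are clear, with the ball leaning -x.

```bash
cat >> h.py <<'E'
def fit2(local,world):
    L=np.array(local,float);W=np.array(world)[:,:2]; l0=L.mean(0);w0=W.mean(0)
    U,S,V=np.linalg.svd((L-l0).T@(W-w0)); R=(V.T@np.diag([1,np.linalg.det(V.T@U.T)])@U.T)
    yaw=np.degrees(np.arctan2(R[1,0],R[0,0])); t=w0-R@l0
    return t,yaw,np.round(((L@R.T+t)-W)*1000,1)
def pt(P,local,z):
    t,yaw=P; c,s=np.cos(np.radians(yaw)),np.sin(np.radians(yaw))
    return [t[0]+c*local[0]-s*local[1],t[1]+s*local[0]+c*local[1],z]
E
python3 - <<'E'
from h import *
import pickle
s=pickle.load(open("top.pkl","rb"))
b=lambda *p:np.array(p)/3.6+[155,135]-.36
c=lambda *p:np.array(p)/5+[315,190]-.4
W=np.r_[onz(s,b((40,486),(360,539)),.004),onz(s,b((65,258),(397,322)),.063),onz(s,b((107,33),(432,86),(87,131),(414,187)),.085)]
t,y,r=fit2([(-.15,.113),(-.15,-.113),(0,.113),(0,-.113),(.155,.113),(.155,-.113),(.085,.113),(.085,-.113)],W);print("bay",t,y,r.tolist())
W=np.r_[onz(s,c((37,78),(487,33),(517,247),(63,295)),.03),onz(s,c((85,487),(540,437)),.022)]
L=[(.055,.113),(.055,-.113),(-.055,-.113),(-.055,.113),(-.15,.113),(-.15,-.113)]
pk=[[(80,112),(172,104),(188,247),(98,256)],[(221,98),(314,90),(330,233),(241,242)],[(363,84),(455,74),(475,214),(383,225)]]
for q,yy in zip(pk,(.072,0,-.072)):
    W=np.r_[W,onz(s,c(*q),.03)]; L+=[(.0365,yy+.0225),(.0365,yy-.0225),(-.0365,yy-.0225),(-.0365,yy+.0225)]
t2,y2,r=fit2(L,W);print("chg",t2,y2,r.tolist())
B=(t,y);C=(t2,y2); pickle.dump((B,C),open("pose.pkl","wb"))
print("grip top",onz(s,b((237,172)),.104),pt(B,(.06,0),.104)); print("ball",onz(s,c((331,433)),.088),pt(C,(-.149,0),.088))
print("tab ends",[onz(s,b(p),.052) for p in((221,359),(323,376))],pt(B,(-.046,0),0),pt(B,(-.046,-.072),0))
sc=pickle.load(open("scene.pkl","rb")); im=sc["img"].copy()
P=[pt(B,(x,yy),z) for x,yy,z in((-.15,.113,.004),(-.15,-.113,.004),(0,.113,.063),(0,-.113,.063),(.155,.113,.085),(.155,-.113,.085))]+[pt(C,(x,yy),.03) for x in(.055,-.055) for yy in(.113,-.113)]+[pt(C,(sx*.0365,yy+sy*.0225),.03) for sx in(1,-1) for sy in(1,-1) for yy in(-.072,0,.072)]
k=3; im=cv2.resize(im[215:345,215:490],None,fx=2.9,fy=2.9,interpolation=cv2.INTER_CUBIC)
for p in proj(sc,P): cv2.circle(im,tuple(((p-[215,215]+.5)*2.9).astype(int)),3,(255,0,0),1)
cv2.imwrite("pics/chk.png",im[:,:,::-1])
E
```

```text
bay [0.62044565 0.19676711] -9.039296772769198 [[0.1, -1.0], [-2.4, 0.2], [-0.7, -0.8], [4.4, 2.8], [-0.4, -0.9], [-1.6, -1.2], [0.3, 1.1], [0.4, -0.1]]
chg [ 0.61424561 -0.17659415] 7.096239173200736 [[-1.3, -1.6], [-1.1, 1.6], [-0.4, 1.0], [-0.3, -0.9], [-0.5, -0.5], [-0.7, 0.6], [-0.2, -0.5], [0.4, 1.0], [0.7, 0.2], [0.4, 0.2], [0.2, -1.2], [0.7, 1.0], [1.3, -0.5], [1.0, -0.3], [0.5, -1.0], [-0.1, 1.0], [-0.7, 0.8], [0.1, -0.8]]
grip top [[0.68907671 0.18751924 0.104     ]] [np.float64(0.6797004978804354), np.float64(0.18734039569845165), 0.104]
ball [[ 0.47329343 -0.19465972  0.088     ]] [np.float64(0.46638694459533403), np.float64(-0.19500106157959746), 0.088]
tab ends [array([[0.57303735, 0.20171949, 0.052     ]]), array([[0.56251734, 0.13216186, 0.052     ]])] [np.float64(0.5750169313358543), np.float64(0.20399425097301963), 0] [np.float64(0.5637048786965251), np.float64(0.13288843218802113), 0]
```

View pics/chk.png

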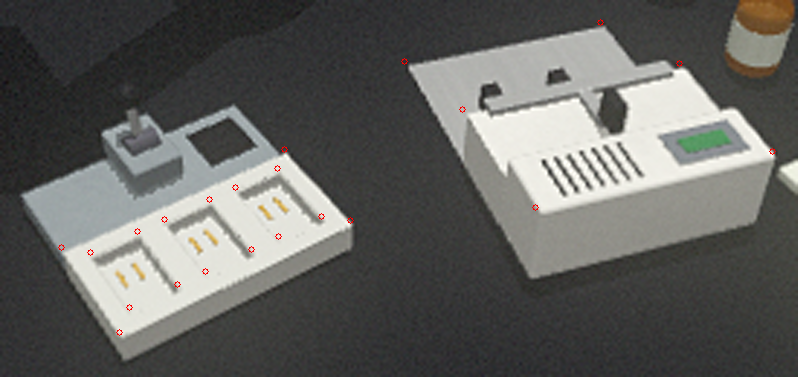

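Predicted points agree with the scene view to about 1 px, and the fit residuals are around 1 mm. I'll open the keeper now.

```bash
cat >> h.py <<'E'
import pickle
try: B,C=pickle.load(open("pose.pkl","rb"))
except Exception: pass
def go(P,l,z,feed=.15,uf=None,dyaw=0): return env.servo_line(pt(P,l,z),[180,0,P[1]+dyaw],feed=feed,until_force=uf)
def stat(): print("t",round(monitor.get_time_s(),1),np.round(monitor.get_tool_pos(),4),"F",np.round(monitor.get_contact_force(),1),"op",round(monitor.get_opening(),3),"ff",round(monitor.get_finger_force(),1),"q6",round(monitor.get_q()[5]))
E
python3 - <<'E'
from h import *
hand.command_gripper(.45,20)
env.movep(pt(B,(.06,0),.2),[180,0,B[1]]); stat()
print(go(B,(.06,0),.076,.12,8)); stat()
hand.command_gripper(0.0,30); stat()
p=monitor.get_tool_pos()
d=np.array(pt(B,(0,.026),0))-np.array(pt(B,(0,0),0))
print(env.servo_line(list(np.array(p)+d),None,.04,20)); stat()
print("moved",np.array(monitor.get_tool_pos())-p)
hand.command_gripper(.45); stat()
go(B,(.06,.024),.2); 
env.movep(pt(B,(-.05,-.3),.3),[180,0,B[1]]); stat()
s=snap("top"); save(s,"k1.png",(155,135,290,295),3.6)
E
```

```text
t 4.0 [0.6799 0.1865 0.2001] F [ 0.2  0.4 -0.6] op 0.45 ff 0.0 q6 105
False
t 5.2 [0.6801 0.1874 0.0769] F [ 0.9  0.2 -0. ] op 0.451 ff 0.0 q6 105
t 5.7 [0.6802 0.1899 0.0765] F [ 2.8 11.2 -0.1] op 0.153 ff 30.0 q6 105
True
t 6.3 [0.684  0.2137 0.0765] F [-0.7 -1.3  4.7] op 0.156 ff 30.0 q6 107
moved [ 3.75056064e-03  2.37999503e-02 -4.19177892e-05]
t 6.9 [0.6836 0.2132 0.0759] F [ 0.3  0.3 -0.5] op 0.45 ff 0.0 q6 107
t 9.2 [ 0.5244 -0.0911  0.2996] F [0.4 0.3 1. ] op 0.453 ff 0.0 q6 76
```

View pics/k1.png

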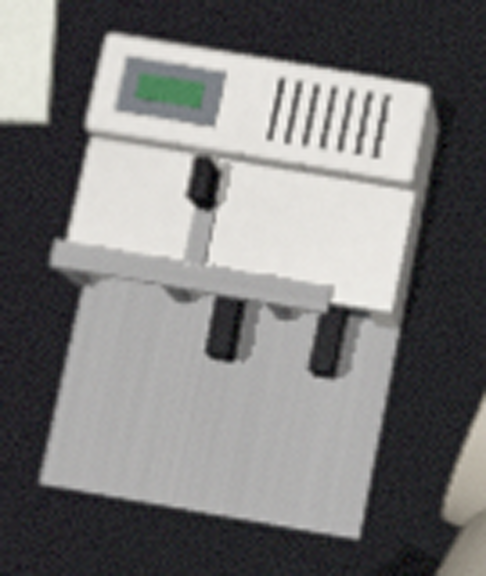

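The keeper is open with its posts before the walls; the tabs end at crop (222,358) and (324,376). The grip sat about 2 mm further to +y than fitted, so I'll shift the bay by that and pull the slot1 pack.

```bash
cat >> h.py <<'E'
def pull(y):
    hand.command_gripper(.42,50)
    env.movep(pt(B,(-.034,y),.16),[180,0,B[1]])
    print("down hit",go(B,(-.034,y),.021,.12,8)); hand.command_gripper(0.,50); stat()
    p=np.array(monitor.get_tool_pos()); d=np.array(pt(B,(-.104,0),0))-np.array(pt(B,(0,0),0))
    print("pull hit",env.servo_line(list(p+d),None,.06,25)); stat()
    hand.command_gripper(.42); stat()
    q=monitor.get_tool_pos(); env.servo_line([q[0],q[1],.2],None,.2)
E
python3 - <<'E'
from h import *
t=pt(B,(0,.002),0)[:2]; B=(np.array(t),B[1]); pickle.dump((B,C),open("pose.pkl","wb"))
import h; h.B=B
pull(0.)
env.movep(pt(B,(-.05,-.3),.3),[180,0,B[1]])
s=snap("top"); pickle.dump(s,open("p1.pkl","wb")); save(s,"p1.png",(155,135,290,295),3.6)
E
```

```text
down hit False
t 12.5 [0.5873 0.2041 0.0213] F [-0.6  0.4  1.2] op 0.181 ff 49.9 q6 107
pull hit False
t 14.4 [0.4845 0.2204 0.0212] F [0.6 0.7 1.5] op 0.173 ff 49.9 q6 111
t 14.9 [0.4845 0.2204 0.0212] F [ 0.1  0.4 -0.4] op 0.418 ff 0.0 q6 111
```

View pics/p1.png

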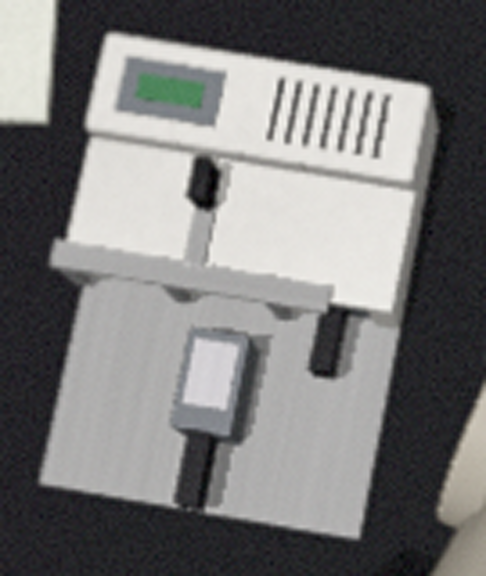

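The pack is out on the apron. The top-left edge of its block runs (190,329)–(173,430) in the crop and the tab points towards -x.

```bash
python3 - <<'E'
from h import *
s=pickle.load(open("p1.pkl","rb"))
b=lambda *p:np.array(p)/3.6+[155,135]-.36
W=onz(s,b((190,329),(173,430)),.052); e=W[0]-W[1]
print(np.linalg.norm(e),np.degrees(np.arctan2(e[1],e[0])))
c=W.mean(0)[:2]; y=np.radians(-9.04); print("c",c+.021*np.array([np.sin(y),-np.cos(y)]),"pred",pt(B,(-.065,0),0), "tool-based: TCP", (.4845,.2204))
# segment block by image: bluish-dark vs apron, threshold centroid of white label
im=s["img"].astype(int); sub=im[220:262,198:232]; 
m=((sub.min(2)>195)).astype(np.uint8); n,l,st,ce=cv2.connectedComponentsWithStats(m); 
print(st,ce); i=1+np.argmax(st[1:,4]); print("label",onz(s,ce[i]+[198,220],.052))
k=np.array(W); 
E
```

```text
0.06993529488803645 -6.4701624698114895
c [0.55536198 0.20702935] pred [np.float64(0.5565671195075721), np.float64(0.20895453760798147), 0] tool-based: TCP (0.4845, 0.2204)
[[   0    0   34   42 1222]
 [   8    9   15   19  206]] [[16.74222586 20.85679214]
 [15.0631068  18.38349515]]
label [[0.56295969 0.2084632  0.052     ]]
```

```bash
cat >> h.py <<'E'
def grab(x,y,yaw):
    hand.command_gripper(.75,55)
    env.movep([x,y,.16],[180,0,yaw]); print("down hit",env.servo_line([x,y,.022],None,.1,8))
    hand.command_gripper(0.,55); stat()
    q=monitor.get_tool_pos(); env.servo_line([q[0],q[1],.13],None,.12); stat()
def insert(P,y,dx=0,dy=0):
    """P charger pose; lowers the held pack; searches around on contact"""
    env.movep(pt(P,(dx,y+dy),.13),[180,0,P[1]]); go(P,(dx,y+dy),.065,.12); stat()
    offs=[(0,0)]+[(r*np.cos(a),r*np.sin(a)) for r in(.0015,.003,.0045) for a in np.arange(0,2*np.pi,np.pi/4)]
    for ox,oy in offs:
        l=(dx+ox,y+dy+oy)
        go(P,l,.051,.08,10)
        hit=go(P,l,.0335,.03,12); z=monitor.get_tool_pos()[2]; print(np.round([ox,oy],4),hit,round(z,4),np.round(monitor.get_contact_force(),1))
        if z<.0375: return True
        if monitor.get_opening()<.3: print("LOST"); return False
        go(P,l,.051,.08)
    return False
E
python3 - <<'E'
from h import *
grab(.555,.209,B[1])
print(insert(C,.072,0,.002)); stat()
E
```

```text
down hit False
t 21.1 [0.5551 0.209  0.0222] F [-0.8  0.   1.6] op 0.473 ff 55.0 q6 108
t 22.2 [0.5547 0.209  0.1292] F [-0.1 -0.2 -2.4] op 0.471 ff 55.0 q6 108
t 24.1 [ 0.6056 -0.103   0.0656] F [ 0.2 -0.6 -1.6] op 0.47 ff 55.0 q6 62
[0 0] True 0.0475 [-1.8  0.   4.8]
[0.0015 0.    ] True 0.0477 [ 0.3 -2.   2.3]
[0.0011 0.0011] True 0.0481 [-0.9  0.5  5.4]
[0.     0.0015] True 0.0481 [-0.7  0.6  6.2]
[-0.0011  0.0011] True 0.0481 [-1.1  0.1  6.1]
[-0.0015  0.    ] True 0.0472 [ 0.9 -2.4 -0.6]
[-0.0011 -0.0011] True 0.0341 [-0.5 -0.3  4.4]
True
t 29.8 [ 0.604  -0.1042  0.0341] F [-0.5 -0.3  4.4] op 0.472 ff 55.0 q6 62
```

In: TCP is at 34.1 mm, as expected. I'll release it and fetch the second pack.

```bash
python3 - <<'E'
from h import *
hand.command_gripper(.7); stat()
q=monitor.get_tool_pos(); env.servo_line([q[0],q[1],.2],None,.15)
pull(-.072)
env.movep(pt(B,(-.12,-.33),.3),[180,0,B[1]])
s=snap("top"); pickle.dump(s,open("p2.pkl","wb"))
a=cv2.resize(s["img"][185:300,160:440,::-1],None,fx=2.85,fy=2.85,interpolation=cv2.INTER_CUBIC); cv2.imwrite("pics/p2.png",a)
E
```

```text
t 30.2 [ 0.6036 -0.1041  0.0334] F [-1.   0.  -0.2] op 0.705 ff 0.0 q6 62
down hit False
t 34.8 [0.576  0.133  0.0213] F [-0.7 -0.5  2.9] op 0.176 ff 50.0 q6 101
pull hit False
t 36.6 [0.4732 0.1494 0.0212] F [0.3 0.6 2.4] op 0.179 ff 50.0 q6 103
t 37.1 [0.4732 0.1494 0.0212] F [ 0.   0.7 -0. ] op 0.423 ff 0.0 q6 103
```

View pics/p2.png

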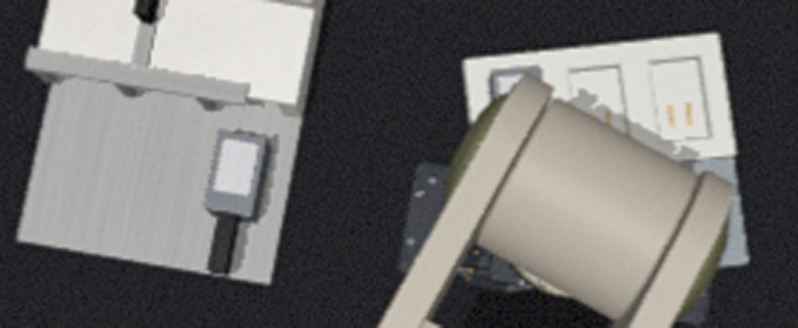

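The second pack is out (label at about (237,165), left edge (219,130)–(206,209)); the first stands in pocket2, partly hidden by the arm. I'll use the label offset found on pack 1, which gave a block-centre x of 0.5551.

```bash
python3 - <<'E'
from h import *
s=pickle.load(open("p2.pkl","rb"))
o=np.array([232,228]); sub=s["img"][228:258,232:254].astype(int)
m=((sub.min(2)>195)).astype(np.uint8); n,l,st,ce=cv2.connectedComponentsWithStats(m); i=1+np.argmax(st[1:,4])
L=onz(s,ce[i]+o,.052)[0]; print(st[i],"label",L)
W=onz(s,np.array([(219,130),(206,209)])/2.85+[160,185]-.33,.052); y=np.radians(-9.04)
ec=W.mean(0)[:2]+.021*np.array([np.sin(y),-np.cos(y)])
g=np.array([.4732,.1494])+.0711*np.array([np.cos(y),np.sin(y)])  # grip relation as for pack 1
lc=L[:2]-np.array([.56296,.20846])+[.5551,.209]
print("edge",ec,np.linalg.norm(W[0]-W[1]),"tool",g,"label",lc)
x=(g[0]+lc[0])/2; assert abs(lc-g).max()<.006
grab(x,g[1],B[1])
ok=insert(C,-.072,-.0011,.0009); print(ok); stat()
if ok:
    hand.command_gripper(.7); q=monitor.get_tool_pos(); env.servo_line([q[0],q[1],.2],None,.15)
    env.movep(pt(B,(-.05,-.1),.3),[180,0,B[1]]); stat()
    s=snap("top"); pickle.dump(s,open("p3.pkl","wb")); save(s,"p3.png",(305,180,440,300),4.5)
    s=snap("scene"); save(s,"p3s.png",(215,215,345,345),4.5)
E
```

```text
[  3   6  15  19 210] label [0.55226774 0.1366942  0.052     ]
edge [0.54648282 0.13553592] 0.068931659606345 tool [0.54341686 0.13822849] label [0.54440774 0.1372342 ]
down hit True
t 43.1 [0.5435 0.138  0.0521] F [-2.3  0.1 12.7] op 0.003 ff 6.4 q6 101
t 43.9 [0.5431 0.138  0.1289] F [-0.   0.2 -0.7] op 0.006 ff 0.0 q6 101
t 46.0 [ 0.6224 -0.2472  0.0658] F [ 0.3 -0.1  0.1] op 0.01 ff 0.0 q6 51
[0 0] False 0.0336 [-0.  -0.2 -0.4]
True
t 47.1 [ 0.622  -0.2473  0.0336] F [-0.  -0.2 -0.4] op 0.006 ff 0.0 q6 51
t 50.7 [0.556  0.1071 0.2995] F [-0.7  0.3  0.3] op 0.7 ff 0.0 q6 98
```

A finger landed on something at 52 mm, the height of a pack's top, so the pack had probably been knocked aside. I'll look.

```bash
python3 - <<'E'
from h import *
env.movep(pt(C,(-.05,-.3),.35),[180,0,0]); stat()
s=snap("top"); pickle.dump(s,open("p4.pkl","wb"))
a=cv2.resize(s["img"][160:300,155:440,::-1],None,fx=2.8,fy=2.8,interpolation=cv2.INTER_CUBIC); cv2.imwrite("pics/p4.png",a)
E
```

```text
Traceback (most recent call last):
cell.MotionError: the arm cannot take that pose within its joint ranges
```

```bash
python3 - <<'E'
from h import *
env.movep([.3,-.35,.3],[180,0,-20]); stat()
s=snap("top"); pickle.dump(s,open("p4.pkl","wb"))
a=cv2.resize(s["img"][160:300,155:440,::-1],None,fx=2.8,fy=2.8,interpolation=cv2.INTER_CUBIC); cv2.imwrite("pics/p4.png",a)
E
```

```text
t 52.7 [ 0.3005 -0.3497  0.3   ] F [ 0.3  0.1 -0.4] op 0.701 ff 0.0 q6 46
```

View pics/p4.png

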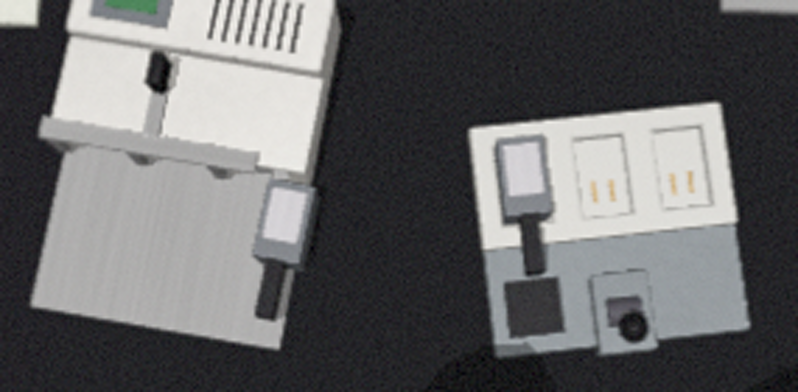

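The pack was knocked to the apron's right edge and still lies flat: left edge (266,180)–(254,260), label at (287,215), tab end (267,317). The first pack is seated in pocket2. I'll measure and grab again.

```bash
python3 - <<'E'
from h import *
s=pickle.load(open("p4.pkl","rb"))
o=np.array([244,222]); sub=s["img"][222:256,244:268].astype(int)
m=((sub.min(2)>195)).astype(np.uint8); n,l,st,ce=cv2.connectedComponentsWithStats(m); print(st)
i=1+np.argmin([abs(a[4]-206) for a in st[1:]]); L=onz(s,ce[i]+o,.052)[0]
ys,xs=np.nonzero(l==i); W=onz(s,np.c_[xs,ys]+o,.052)[:,:2]; v=np.linalg.svd(W-W.mean(0))[2][0]; v*=np.sign(v[0]); print("label yaw",np.degrees(np.arctan2(v[1],v[0])))
E_=onz(s,np.array([(266,180),(254,260)])/2.8+[155,160]-.33,.052)
T=onz(s,np.array([(275,265),(268,316)])/2.8+[155,160]-.33,.052)
f=lambda e:np.degrees(np.arctan2(e[1],e[0])); print("edge yaw",f(E_[0]-E_[1]),np.linalg.norm(E_[0]-E_[1]),"tab yaw",f(T[0]-T[1]))
lc=L[:2]-np.array([.56296,.20846])+[.5551,.209]; print("label-based c",lc)
R=np.radians(-B[1]); d=lc-B[0]; print("in bay",np.cos(R)*d[0]-np.sin(R)*d[1],np.sin(R)*d[0]+np.cos(R)*d[1])
E
```

```text
[[  0   0  24  34 609]
 [  6   5  14  19 207]]
label yaw -9.106423216937342
edge yaw -6.2369613933532655 0.0712391735490369 tab yaw -5.712922404048078
label-based c [0.56191473 0.10411383]
in bay -0.04324709007139528 -0.10269849727957653
```

```bash
python3 - <<'E'
from h import *
env.movep([.45,-.1,.3],[180,0,B[1]])
grab(.562,.104,B[1])
if .4<monitor.get_opening()<.55:
    ok=insert(C,-.072,-.0011,.0009); print(ok); stat()
    if ok and monitor.get_opening()>.4:
        hand.command_gripper(.7); q=monitor.get_tool_pos(); env.servo_line([q[0],q[1],.2],None,.15)
        env.movep([.45,-.0,.3],[180,0,B[1]]); env.movep([.3,-.35,.3],[180,0,-20]); stat()
        s=snap("top"); save(s,"p5.png",(155,160,440,300),2.8)
E
```

```text
down hit False
t 57.3 [0.5621 0.1041 0.0222] F [-1.3  1.4  3.7] op 0.472 ff 55.0 q6 98
t 58.3 [0.5617 0.1041 0.1292] F [-0.3 -0.1 -2.5] op 0.471 ff 55.0 q6 98
t 60.4 [ 0.6224 -0.2472  0.0658] F [ 0.   1.  -2.2] op 0.469 ff 55.0 q6 51
[0 0] True 0.0342 [-1.4  0.6  3.7]
True
t 61.2 [ 0.6217 -0.2471  0.0342] F [-1.4  0.6  3.7] op 0.468 ff 55.0 q6 51
t 65.6 [ 0.3005 -0.3495  0.3   ] F [ 0.7 -0.2  0.1] op 0.701 ff 0.0 q6 46
```

View pics/p5.png

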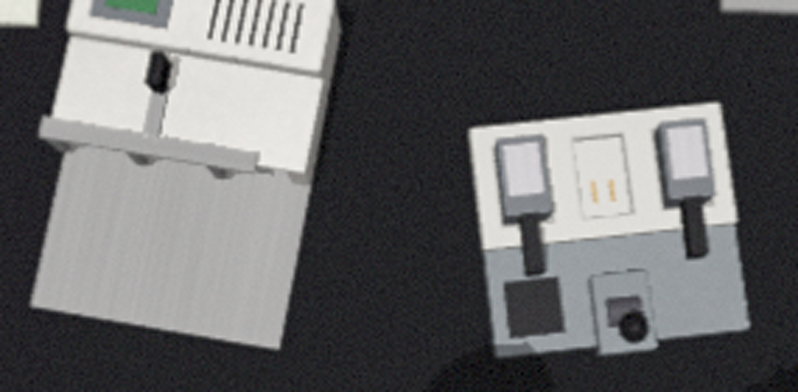

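Both packs are seated in pockets 2 and 0, and the switch is still off with its ball at (632,326). Next I'll throw the switch, then shut the keeper.

```bash
python3 - <<'E'
from h import *
hand.command_gripper(0.,20)
env.movep(pt(C,(-.19,.001),.2),[180,0,C[1]]); go(C,(-.19,.001),.08,.15)
print("push",go(C,(-.106,.001),.08,.05,12)); stat(); print(pt(C,(-.123,.001),.08))
go(C,(-.15,.001),.08,.1); go(C,(-.15,.001),.2,.2)
hand.command_gripper(.45,30)
env.movep([.45,-.0,.3],[180,0,B[1]])
env.movep([.6838,.2135,.2],[180,0,B[1]]); print(env.servo_line([.6838,.2135,.076],None,.12,8))
hand.command_gripper(0.,30); stat()
p=np.array(monitor.get_tool_pos()); d=np.array(pt(B,(0,-.027),0))-np.array(pt(B,(0,0),0))
print(env.servo_line(list(p+d),None,.04,20)); print("moved",np.array(monitor.get_tool_pos())-p); stat()
hand.command_gripper(.45); q=monitor.get_tool_pos(); env.servo_line([q[0],q[1],.2],None,.15)
env.movep([.45,-.0,.3],[180,0,B[1]]); env.movep([.3,-.35,.3],[180,0,-20]); stat()
s=snap("top"); save(s,"p6.png",(155,160,440,300),2.8)
E
```

```text
push True
t 69.8 [ 0.4946 -0.1901  0.0793] F [-4.3 -2.4  3.5] op 0.002 ff 2.5 q6 49
[np.float64(0.4920642495231905), np.float64(-0.1907967766651467), 0.08]
False
t 75.5 [0.6839 0.2135 0.0763] F [-0.4 -0.   1.6] op 0.153 ff 30.0 q6 107
True
moved [-3.69030561e-03 -2.35219800e-02 -2.25036859e-05]
t 76.1 [0.6802 0.19   0.0762] F [1.2 1.6 2.3] op 0.154 ff 30.0 q6 105
t 80.3 [ 0.3006 -0.3494  0.3   ] F [ 0.5 -0.4 -0. ] op 0.451 ff 0.0 q6 46
```

View pics/p6.png

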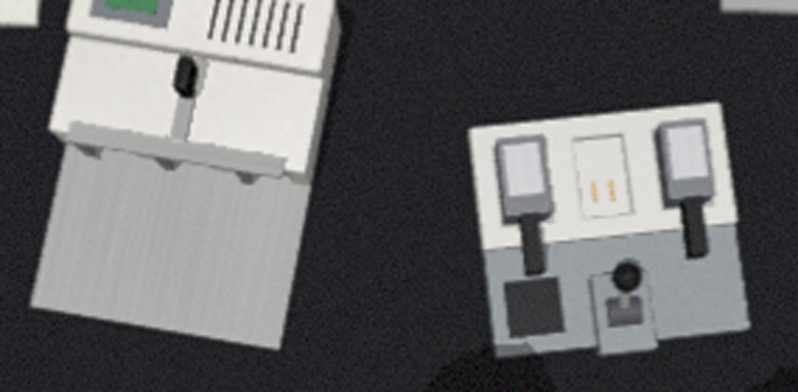

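The keeper is back to shut (it moved 23.8 mm to its stop), the packs are unmoved and the lever leans +x. I'll check the lever angle by casting the ball's pixels onto its height.

```bash
python3 - <<'E'
from h import *
s=snap("top"); R=np.radians(-C[1])
def lx(P): d=P[:2]-C[0]; return np.array([np.cos(R)*d[0]-np.sin(R)*d[1],np.sin(R)*d[0]+np.cos(R)*d[1]])
for n,o in((pickle.load(open("p4.pkl","rb")),(155,160)),(s,(155,160))):
    x0,y0,x1,y1=366,246,392,286
    g=n["img"][y0:y1,x0:x1].max(2); m=cv2.morphologyEx((g<55).astype(np.uint8),cv2.MORPH_OPEN,np.ones((5,5),np.uint8))
    k,l,st,ce=cv2.connectedComponentsWithStats(m); i=1+np.argmax(st[1:,4]); print(st[i],lx(onz(n,ce[i]+[x0,y0],.088)[0]))
E
```

```text
[12 26  6  5 30] [-0.13689811 -0.00048471]Traceback (most recent call last):
  File "<stdin>", line 7, in <module>
    return _wrapfunc(a, 'argmax', axis=axis, out=out, **kwds)
    return bound(*args, **kwds)
ValueError: attempt to get argmax of an empty sequence
```

```bash
python3 - <<'E'
from h import *
s=snap("top"); R=np.radians(-C[1])
P=onz(s,np.array([(632,326),(627,276)])/2.8+[155,160]-.33,.088)
for p in P: d=p[:2]-C[0]; x=np.cos(R)*d[0]-np.sin(R)*d[1]; print(x, .5+np.arcsin((x+.125)/.05))
E
```

```text
-0.14176182892259712 0.15814367197468798
-0.09945871229411396 1.036145048309446
```

The lever reads about 1.0 rad (on), and the push ended against a firm 12 N stop. I'll hand the job in.

```bash
python3 -c "
from h import *
print(env.finish_job()); stat()"
```

```text
the job is handed in; nothing more can be done
None
the job is handed in; nothing more can be done
```

I handed the job in at about 80 s: the two packs present are fully plugged into charger pockets 2 and 0, the switch is thrown on, and the keeper is shut again (no verdict was shown).

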